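# Lock an air compressor into its bench cradle

## Robot

A 6-joint arm with a two-finger parallel gripper is mounted at the origin on the work surface. World frame = base frame: x ahead of the robot, y to its left, z up, the work surface at z = 0. Lengths are in m, angles in rad, forces in N, time in s.
With the tool pointing down it reaches from about 0.3 to 0.825 m from the base axis. Payload 5.4 kg.
Tool frame: the origin (TCP) lies midway between the tips of the shut fingers; the grasp point (between the pads) lies 19 mm behind it; z points along the fingers, y is the line along which they close (so a half turn about z gives the same grasp; the last joint's range is limited). The gripper opens to 92 mm and grips with 3 to 60 N. Pads are 20 mm wide; open, the fingers measure 128 mm over their backs; the gripper's body (75 mm by 189 mm) begins 69 mm behind the grasp point.
Start: joints at [1.112, 0.158, 1.597, -0, 1.386, -0.21], TCP at [0.142, 0.557, 0.215] pointing down, gripper open.
Joint ranges: [-2.91, 2.91], [-0.94, 2.29], [0.18, 2.7], [-1.29, 4.43], [0.17, 2.64], [-3, 3]. Speed limits (rad/s): [2.57, 2.57, 3.14, 3.14, 3.14, 3.14].

## Interface

Orientations are given as a 3x3 rotation matrix whose columns are the frame's x, y, z axes.
In Python, from station import get_state, camera, calibration, sign_off gives the robot as it stands. The module is installed in compiled form; this text tells all that it offers.
- The arm moves only by the shell command python3 -m handwheel 'ROWS' [FORCE]. ROWS is JSON, a list of rows, each a list of 3 entries, a list of its own where there are three numbers: the turn, a rotation vector about the tool's x, y, z in rad, then the shift along the tool's x, y, z in m, then the opening, from -1 (shut) to 1 (fully open). In form: [[[wx, wy, wz], [dx, dy, dz], hand], ...]. A call has exactly 5 rows; each row shifts and turns the commanded pose from where the row before left it, along the tool's axes as they then stand; what a row does not reach is not made up. A row lasts 1/8 s, in which the tool goes at most 62.5 mm and 10.7 degrees, less where a joint would pass 70% of its speed; a pose out of reach is approached as far as the arm can. A call with a gripper value outside its range is refused whole. The fingers move at their own pace and stop on an object; FORCE is the grip in N (left out, the last holds). Time passes only in rows, so rows that do not move let the fingers close, or fill a call up. It gives the time, the measured TCP pose, the force, the opening and the grip force at its end, in the units of the state.
- get_state(): the state, without advancing time (a new reading comes with each control period).
- camera(name): name is "scene" or "side" or "wrist"; returns the picture (384x512x3 uint8, red, green, blue); there is no depth.
- calibration(name): a dict with "vfov" (degrees; the focal length in pixels is half the picture's height over the tangent of half this angle, whatever the lens; pixels are square), "cx", "cy" (the principal point, pixels), "D" ([k1, k2, p1, p2, k3] as OpenCV has them; the pictures are not rectified), "rvec" (rotation vector, rad) and "tvec" (3), from world to camera coordinates, as OpenCV has them; the wrist camera has in their place "T_tool_cam" (4x4, takes a point from camera to tool coordinates, whose origin is the TCP and whose axes are the flange's). Camera axes: x right, y down, z forward; pixel columns grow to the right and rows downward; lengths in m; the calibration is good to about 2 mm. A picture is of the moment at which its call begins: read the wrist's pose just before it. calibration takes no time and is no camera call.
- sign_off(): hands the job in; it is judged then, once.
The state is a dict: "time": time; "q": joint angles; "qvel": joint speeds; "tau": joint torques, N m; "tcp_pos": TCP position; "tcp_rot": TCP orientation; "ft_force": force on the tool from outside, world axes, zero at the start; "ft_torque": the same for the moment, N m; "width": opening from 0.0 (shut) to 1.0 (fully open); "finger_force": force on a finger pad.
Only numpy, scipy, OpenCV 4.12 (cv2) and the standard library are available. Lean on these libraries where they do the work, as an engineer would, in place of code of your own. Each camera call takes 0.05 s, during which the arm holds its last target. There are 200 camera calls.

## Task

Slide the small air compressor along the bench, nose first, into the blue holding cradle so that its foot runs under the two lips, until it is fully home against the back stop. Then turn the cradle's captive hex nut clockwise as far as it goes, so that the yellow clamp arm lies straight across behind the compressor and locks it in. Leave the cans and tools around it where they are.

Things in the scene. Friction and masses are not known exactly. Their poses are not given: they have to be found in the camera images.
- compressor: Loose 12 V air compressor, 0.8 kg. Aluminium foot 140 (x) x 72 (y) x 12 thick; origin: centre of its underside; +x to the nose. Rear: flat end plate at x -70 to -62, 72 wide, 36 high. Black motor, diameter 48, axis 36 high, x -62 to +10; then a block 44 wide to x +48 with finned head 40 across, 66 high; brass nipple to x +60.
- cradle: Blue cradle fixed to the bench, open to -x, no floor. Origin and axes: where the compressor's lie when home. Back stop face x +70, 30 high. Rails x -48 to +72, inner faces y +-38, 21 high, with lips in to y +-28, underside 15 high. Flares 18 high widen from y +-38 at x -48 to +-64 at x -102. Clamp post at x -81, y -74.
- clamp (a joint): Clamp angle (rad): hex nut and yellow arm turn as one on the upright post. 0: arm points to the cradle's -x (parked). Grows clockwise seen from above; 1.57, the hard stop: arm points to the cradle's +y, across behind the end plate. Range -0.45 to 1.57, starts -0.45 to 0.1. Stiff (0.06 N m), stays where left.
- nut_top (a point): Top centre of the hex nut, on the turning axis, 64 above the bench; its x axis points away from the arm. Nut 36 across flats, 36 to 64 above the bench; flats face +-y of this point and every 60 degrees from there. Arm 74 long from the axis, 16 wide, 24.5 to 35.5 above the bench; hub 36 across.
- dog_tip (a point): Tip of the yellow clamp arm, 74 from the turning axis, 30 above the bench.
- can_yellow: Bystander: black spray can with yellow cap, diameter 66, 198 tall, origin at the centre of its base.
- can_white: Bystander: grey spray can with white cap, diameter 66, 198 tall, origin at the centre of its base.
- wrench: Bystander: steel wrench 180 long lying along its x, origin under its middle.
- screwdriver: Bystander: screwdriver 190 long lying along its x, origin under its middle.
- hammer: Bystander: hammer 280 long lying along its x, origin under its middle.
Mind the look-alikes: they are no part of the job. Leave any orange look-alike of the compressor alone.

How it is judged:
On the way, in this order (a step that is already met when the one before it is completed fails the run):
1. the compressor has been pushed into the cradle to within 8 mm of the back stop, before the clamp is closed (x of compressor in the frame of cradle between -0.008 and 0.004 m and y of compressor in the frame of cradle between -0.006 and 0.006 m and angle between the x axis of compressor and the x axis of cradle, either way round below 0.08 rad and value of joint clamp below 1.3 rad), for 0.2 s.
2. the clamp arm has been turned across behind the compressor (value of joint clamp above 1.47 rad), for 0.2 s.
At the end, for the whole second after the job is handed in: The compressor stands flat and still in the cradle, within 5 mm of home along it (4 mm past) and across it, parallel to within 0.06 rad, and the clamp is turned to at least 1.47 rad, its arm straight across behind the compressor (x of compressor in the frame of cradle between -0.005 and 0.004 m and y of compressor in the frame of cradle between -0.005 and 0.005 m and angle between the x axis of compressor and the x axis of cradle, either way round below 0.06 rad and angle between compressor's own z axis and vertical below 0.05 rad and height (world z) of compressor below 0.004 m and value of joint clamp above 1.47 rad and linear speed of compressor below 0.01 m/s); the robot touches nothing.
It fails at once if one of the other things on the bench (cans, wrench, screwdriver, hammer) was moved more than 25 mm (distance of any of can_yellow, can_white, wrench, screwdriver, hammer from where it was at the start of the episode above 0.025 m).
It also fails if it takes over 72 s, if anything falls off the work surface, if the arm or the gripper's body presses on something with over 40 N, if the wrist force passes 120 N, or if a joint passes its speed limit or range.

## Working session

There is one attempt and no reset: what is moved stays moved. The work goes in short steps, Python scripts to look and compute and a shell command to move; the robot and the scene stay as the last step left them, time stands still between calls to the robot, and variables do not carry over. Pictures are saved under pics/ and viewed, at most 10 in all, crops included, and the job is handed in when it is done.

```bash
mkdir -p pics; python3 - <<'E'
from station import *
import cv2,numpy as np
s=get_state();print(s['time'],s['tcp_pos'],np.round(s['tcp_rot'],3).tolist(),s['width'])
for n in ("scene","side"):
    cv2.imwrite(f"pics/{n}0.png",camera(n)[:,:,::-1]);print(n,calibration(n))
print(calibration("wrist"))
E
```

```text
0.0 [0.14132324 0.5567359  0.21363218] [[-0.969, 0.246, -0.001], [0.246, 0.969, -0.002], [0.0, -0.002, -1.0]] 1.000638955324367
scene {'vfov': 51.46091209821173, 'cx': 250.01941717991133, 'cy': 185.211638042166, 'D': array([-0.09001441,  0.        ,  0.        ,  0.        ,  0.        ]), 'rvec': array([ 1.82918897,  1.9079813 , -0.61223997]), 'tvec': array([ 0.0176247 , -0.43359906,  1.6100055 ])}
side {'vfov': 45.0231315329505, 'cx': 253.193492084639, 'cy': 189.19448706616942, 'D': array([-0.13264612,  0.        ,  0.        ,  0.        ,  0.        ]), 'rvec': array([ 2.28791795, -0.89448607,  0.34365893]), 'tvec': array([-0.41505128,  0.34876988,  1.07330999])}
{'vfov': 65.22004774054443, 'cx': 253.46859424753805, 'cy': 193.9079846821622, 'D': array([0.01823752, 0.        , 0.        , 0.        , 0.        ]), 'T_tool_cam': array([[-6.26770173e-05, -9.62670226e-01, -2.70676990e-01,
         7.58293573e-02],
       [ 9.99999850e-01,  8.68447799e-05, -5.40422338e-04,
        -7.99158652e-04],
       [ 5.43755378e-04, -2.70676983e-01,  9.62670076e-01,
        -1.70340407e-01],
       [ 0.00000000e+00,  0.00000000e+00,  0.00000000e+00,
         1.00000000e+00]])}
```

View pics/scene0.png

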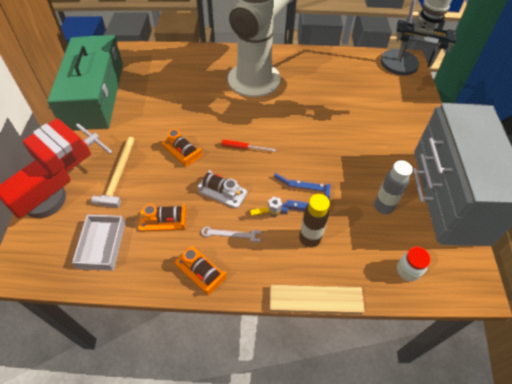

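View pics/side0.png

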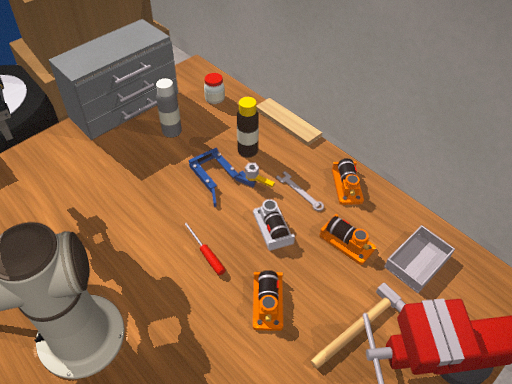

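The one grey compressor (scene 222,188; side 273,222) fits. The three orange ones (scene 182,147; 162,217; 201,269) are look-alikes. The blue cradle is at scene 305,190 and side 220,175. I'll confirm this in an enlarged crop.

```bash
python3 - <<'E'
import cv2,numpy as np
a=cv2.imread("pics/scene0.png")[155:255,190:340]; b=cv2.imread("pics/side0.png")[140:255,180:330]
a=cv2.resize(a,None,fx=4,fy=4,interpolation=cv2.INTER_CUBIC);b=cv2.resize(b,None,fx=4,fy=4,interpolation=cv2.INTER_CUBIC)
cv2.imwrite("pics/c1.png",a);cv2.imwrite("pics/c2.png",b)
E
```

```text
(no output)
```

View pics/c1.png

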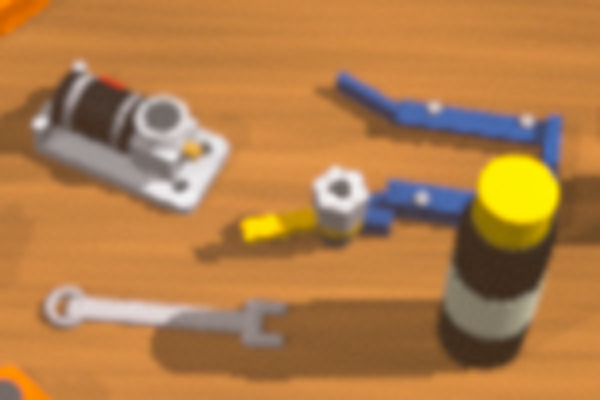

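View pics/c2.png

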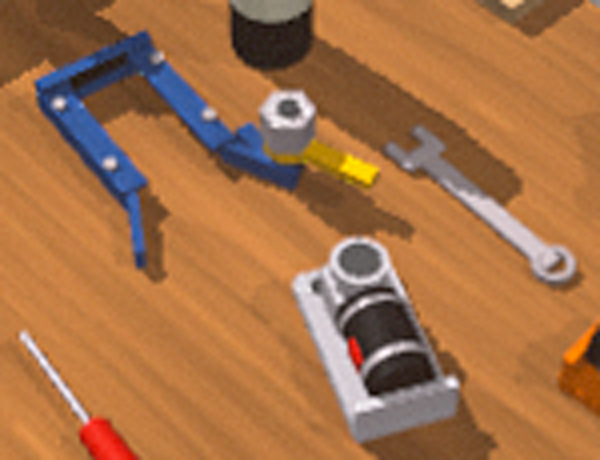

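The crops confirm it. The grey compressor has its nose towards the cradle (scene 229,152 to 185,208 in the crop) and its end plate to the rear. The yellow arm is parked, nut at crop 341,187. Next I fit the poses.

```bash
cat > h.py <<'E'
import cv2,numpy as np
from scipy.optimize import least_squares
from station import *
def KD(c): 
    f=192/np.tan(np.radians(c['vfov']/2)); return np.array([[f,0,c['cx']],[0,f,c['cy']],[0,0,1]]),c['D']
def proj(P,n,s=None):
    c=calibration(n);K,D=KD(c);P=np.atleast_2d(P).astype(float)
    if n=='wrist':
        T=np.eye(4);T[:3,:3]=s['tcp_rot'];T[:3,3]=s['tcp_pos'];M=np.linalg.inv(T@c['T_tool_cam']);r=cv2.Rodrigues(M[:3,:3])[0];t=M[:3,3]
    else: r,t=c['rvec'],c['tvec']
    return cv2.projectPoints(P,r,t,K,D)[0].reshape(-1,2)
def loc(L,p):
    L=np.atleast_2d(L).astype(float);c,s=np.cos(p[2]),np.sin(p[2])
    return np.c_[p[0]+c*L[:,0]-s*L[:,1],p[1]+s*L[:,0]+c*L[:,1],L[:,2]]
def fit(obs,p0,s=None):
    # obs: (cam,(lx,ly,lz mm),(u,v))
    f=lambda p:np.concatenate([(proj(loc(np.array(l)/1000,p),n,s)[0]-np.array(uv)) for n,l,uv in obs])
    r=least_squares(f,p0,loss='soft_l1');print('pose',np.round(r.x,4),'res',np.round(f(r.x),1).reshape(-1,2).tolist());return r.x
E
python3 - <<'E'
from h import *
sd=lambda x,y:(180+x/4-.4,140+y/4-.4); sc=lambda x,y:(190+x/4-.4,155+y/4-.4)
c=fit([('side',(70,36,12),sd(296,280)),('side',(-70,36,0),sd(362,440)),('side',(-70,-36,0),sd(457,412)),('side',(29,0,66),sd(360,260)),
 ('scene',(70,-36,12),sc(187,205)),('scene',(70,36,12),sc(229,150)),('scene',(-70,-36,0),sc(35,150)),('scene',(29,0,66),sc(163,115))],[.4,-.1,1.4])
k=fit([('side',(-81,-74,64),sd(289,106)),('scene',(-81,-74,64),sc(341,187)),('side',(-102,64,18),sd(140,258)),('scene',(-102,64,18),sc(343,75)),
 ('side',(-48,28,21),sd(147,183)),('side',(-48,-28,21),sd(218,150)),('scene',(-48,28,21),sc(392,118))],[.4,.1,1.5])
post=loc([-.081,-.074,.0],k)[0]
t=least_squares(lambda a:np.r_[proj([post[0]+.074*np.cos(a[0]),post[1]+.074*np.sin(a[0]),.0355],'side')[0]-sd(378,175),proj([post[0]+.074*np.cos(a[0]),post[1]+.074*np.sin(a[0]),.0355],'scene')[0]-sc(243,225)],[-1.5])
print('arm dir',t.x,t.fun,'clamp',k[2]+np.pi-t.x, 'post',post)
d=loc([c[0],c[1],0],[0,0,0])[0,:2]-k[:2];R=np.array([[np.cos(k[2]),np.sin(k[2])],[-np.sin(k[2]),np.cos(k[2])]]);print('comp in cradle',R@d,c[2]-k[2])
E
```

```text
pose [ 0.5661 -0.0817  1.1462] res [[-0.7, -0.7], [-0.7, 0.9], [0.5, 0.8], [0.8, -0.2], [0.4, 1.2], [0.4, -2.0], [0.1, 0.4], [-0.4, 0.3]]
pose [0.5745 0.173  1.4166] res [[-0.2, 1.6], [-0.4, -0.2], [1.0, -1.4], [-1.2, -0.0], [0.2, -0.4], [-1.5, 0.1], [1.4, 0.0]]
arm dir [-1.27432783] [-0.53318105  0.47885655  0.06945612  0.68556588] clamp [5.83256107] post [0.63523375 0.08163979 0.        ]
comp in cradle [-0.25297829 -0.03075553] -0.27048171310791846
```

```bash
python3 - <<'E'
from h import *
fit([('scene',(0,0,198),(318,199.5)),('side',(0,0,198),(248,101.5))],[.6,.2,0])
fit([('scene',(0,0,198),(402,165)),('side',(0,0,198),(165,82))],[.5,.4,0])
E
python3 -m handwheel '[[[0,0,0.175],[0,0,-0.012],1],[[0,0,0.175],[0,0,-0.012],1],[[0,0,0.175],[0,0,-0.012],1],[[0,0,0.175],[0,0,-0.012],1],[[0,0,0.175],[0,0,-0.012],1]]'
python3 -m handwheel '[[[0,0,0.175],[0,0,0],1],[[0,0,0.175],[0,0,0],1],[[0,0,0.175],[0,0,0],1],[[0,0,0.175],[0,0,0],1],[[0,0,0.175],[0,0,0],1]]'
```

```text
pose [0.7165 0.1879 0.    ] res [[0.0, 0.8], [-0.4, 1.0]]
pose [0.5939 0.43   0.    ] res [[0.0, 1.5], [-0.6, 1.2]]
time: 0.72
tcp_pos: [0.1414, 0.557, 0.2744]
tcp_rot: [[-0.427, 0.904, -0.001], [0.904, 0.427, -0.001], [-0.001, -0.001, -1.0]]
ft_force: [-0.6, -0.2, -0.1]
width: 0.998
finger_force: 0.0
time: 1.35
tcp_pos: [0.1415, 0.557, 0.274]
tcp_rot: [[0.42, 0.907, -0.001], [0.907, -0.42, -0.001], [-0.001, -0.0, -1.0]]
ft_force: [-0.0, -0.9, 0.1]
width: 1.0
finger_force: 0.0
```

```bash

python3 -m handwheel '[[[0,0,0],[-0.02,0.041,0],1],[[0,0,0],[-0.02,0.041,0],1],[[0,0,0],[-0.02,0.041,0],1],[[0,0,0],[-0.02,0.041,0],1],[[0,0,0],[-0.02,0.041,0],1]]' >/dev/null
python3 -m handwheel '[[[0,0,0],[-0.02,0.041,0],1],[[0,0,0],[-0.02,0.041,0],1],[[0,0,0],[-0.02,0.041,0],1],[[0,0,0],[-0.02,0.041,0],1],[[0,0,0],[-0.02,0.041,0],1]]' >/dev/null
python3 -m handwheel '[[[0,0,0],[-0.02,0.041,0],1],[[0,0,0],[-0.02,0.041,0],1],[[0,0,0],[-0.02,0.041,0],1],[[0,0,0],[-0.02,0.041,0],1],[[0,0,0],[-0.02,0.041,0],1]]'
python3 - <<'E'
from h import *
import json
s=get_state();im=camera("wrist");cv2.imwrite("pics/w1.png",im[:,:,::-1])
json.dump({k:np.array(s[k]).tolist() for k in('tcp_pos','tcp_rot')},open('w1.json','w'));print(np.round(s['q'],2))
cv2.imwrite("pics/w1z.png",cv2.resize(im[:,:,::-1],(800,600),interpolation=cv2.INTER_CUBIC))
E
```

```text
time: 3.22
tcp_pos: [0.5772, 0.0278, 0.274]
tcp_rot: [[0.415, 0.91, -0.001], [0.91, -0.415, 0.0], [-0.0, -0.001, -1.0]]
ft_force: [0.1, 0.5, 0.2]
width: 1.002
finger_force: 0.0
[-0.16  0.13  1.51  0.    1.5   0.27]
```

View pics/w1z.png

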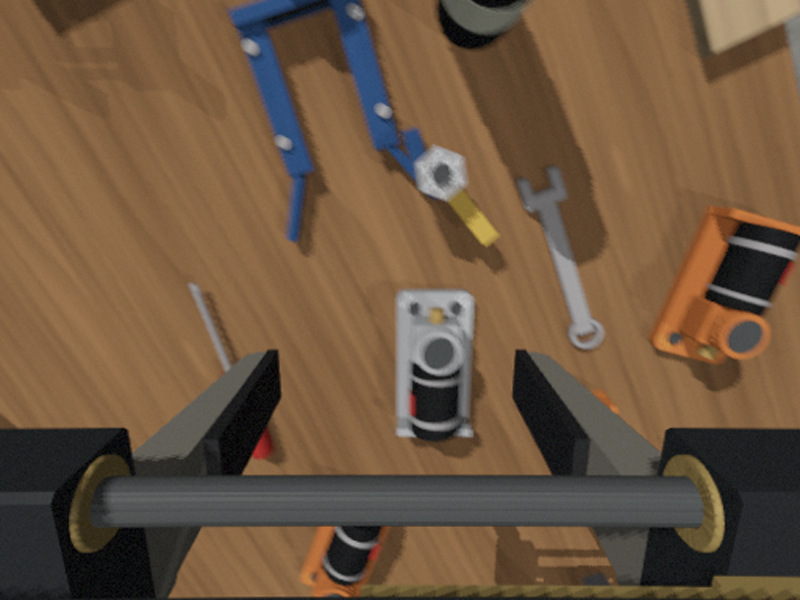

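The wrist view shows the grey compressor at (436,365), its nose edge at row 292 and end plate at row 437. The cradle mouth lies between (313,173) and (372,149), the nut is at (441,173), and the arm tip is at (490,241). I refine the poses from these.

```bash
python3 - <<'E'
from h import *
import json
s={k:np.array(v) for k,v in json.load(open('w1.json')).items()}
w=lambda x,y:(x*.64-.2,y*.64-.2)
c=fit([('wrist',(70,36,12),w(396,291)),('wrist',(70,-36,12),w(475,291)),('wrist',(-70,36,36),w(396,437)),('wrist',(-70,-36,36),w(474,437)),('wrist',(29,0,66),w(438,351))],[.566,-.08,1.146],s)
k=fit([('wrist',(-81,-74,64),w(441,173)),('wrist',(-48,28,21),w(313,173)),('wrist',(-48,-28,21),w(374,150)),('wrist',(-102,64,18),w(293,240))],[.5745,.173,1.4166],s)
post=loc([-.081,-.074,0],k)[0]
t=least_squares(lambda a:proj([post[0]+.074*np.cos(a[0]),post[1]+.074*np.sin(a[0]),.0355],'wrist',s)[0]-w(490,241),[-1.3])
print('post',post,'arm',t.x,t.fun,'clamp',k[2]-np.pi-t.x)
R=np.array([[np.cos(k[2]),np.sin(k[2])],[-np.sin(k[2]),np.cos(k[2])]]);print('comp in cradle',R@(c-k)[:2],(c-k)[2])
im=cv2.imread('pics/w1.png')
for p,L in((c,[(70,36,12),(70,-36,12),(-70,-36,36),(-70,36,36),(29,0,66)]),(k,[(-48,28,21),(72,28,21),(72,-28,21),(-48,-28,21),(-81,-74,64),(-102,64,18),(70,38,30),(70,-38,30),(-48,38,21)])):
    for q in proj(loc(np.array(L)/1000,p),'wrist',s): cv2.circle(im,tuple(int(round(v*16)) for v in q),24,(0,0,255),-1,cv2.LINE_AA,4)
cv2.imwrite('pics/w1o.png',cv2.resize(im[:300,130:350],None,fx=2,fy=2))
E
```

```text
pose [ 0.5675 -0.0828  1.1471] res [[0.6, 0.3], [-1.5, 0.1], [1.0, -0.9], [-2.0, -1.0], [0.5, 1.1]]
pose [0.5775 0.1711 1.4284] res [[-0.5, 0.3], [-0.4, -2.2], [0.1, 0.3], [1.4, 0.3]]
post [0.63922116 0.0803824  0.        ] arm [-1.30526284] [-0.01463052 -0.01843774] clamp [-0.40790331]
comp in cradle [-0.25269534 -0.02615247] -0.28130217950908953
```

View pics/w1o.png

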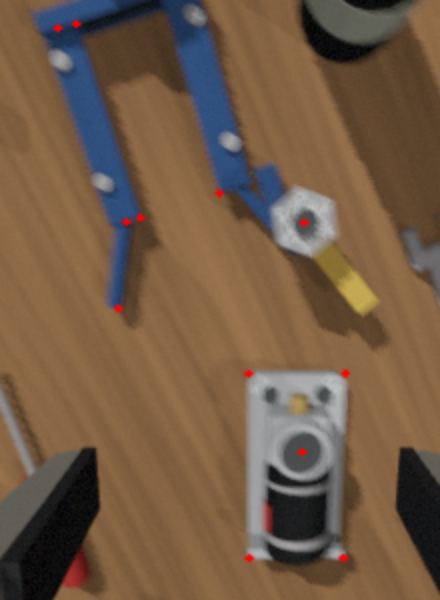

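```bash

python3 -m handwheel '[[[0,0,0],[-0.0314,0.0075,0.02],1],[[0,0,0],[-0.0314,0.0075,0.02],1],[[0,0,0],[-0.0314,0.0075,0.02],1],[[0,0,0],[-0.0314,0.0075,0.02],1],[[0,0,0],[-0.0314,0.0075,0.02],1]]' >/dev/null
python3 -m handwheel '[[[0,0,0],[0,0,0.035],1],[[0,0,0],[0,0,0.035],1],[[0,0,0],[0,0,0.035],1],[[0,0,0],[0,0,0.035],1],[[0,0,0],[0,0,0.013],1]]'
python3 -m handwheel '[[[0,0,0],[0,0,0],-1],[[0,0,0],[0,0,0],-1],[[0,0,0],[0,0,0],-1],[[0,0,0],[0,0,0],-1],[[0,0,0],[0,0,0],-1]]' 25
python3 - <<'E'
from h import *
im=camera("scene")[120:250,170:350,::-1];cv2.imwrite("pics/s2.png",cv2.resize(im,None,fx=4,fy=4,interpolation=cv2.INTER_CUBIC))
E
```

```text
time: 4.53
tcp_pos: [0.5436, -0.1282, 0.0191]
tcp_rot: [[0.415, 0.91, -0.004], [0.91, -0.415, 0.002], [0.0, -0.005, -1.0]]
ft_force: [0.8, -0.8, 0.5]
width: 0.999
finger_force: 0.0
time: 5.15
tcp_pos: [0.5436, -0.128, 0.0221]
tcp_rot: [[0.414, 0.91, -0.006], [0.91, -0.414, 0.003], [0.0, -0.006, -1.0]]
ft_force: [-8.4, 4.0, 10.1]
width: 0.519
finger_force: 25.8
```

```bash

python3 -m handwheel '[[[0,0,-0.0557],[0.0225,-0.009,0],-1],[[0,0,-0.0557],[0.023,-0.0078,0],-1],[[0,0,-0.0557],[0.0233,-0.0065,0],-1],[[0,0,-0.0557],[0.0237,-0.0052,0],-1],[[0,0,-0.0557],[0.0239,-0.0038,0],-1]]'
python3 - <<'E'
from h import *
import json
s=get_state();im=camera("wrist");cv2.imwrite("pics/w2.png",im[:,:,::-1]);print(s['tcp_pos'],s['tcp_rot'][:,0])
json.dump({k:np.array(s[k]).tolist() for k in('tcp_pos','tcp_rot')},open('w2.json','w'))
cv2.imwrite("pics/w2z.png",cv2.resize(im[:,:,::-1],(800,600),interpolation=cv2.INTER_CUBIC))
E
```

```text
time: 5.82
tcp_pos: [0.5518, -0.0091, 0.0224]
tcp_rot: [[0.146, 0.989, 0.001], [0.989, -0.146, -0.003], [-0.003, 0.002, -1.0]]
ft_force: [0.7, -4.8, 0.4]
width: 0.516
finger_force: 25.1
[ 0.55176705 -0.00909307  0.02241307] [ 0.14643612  0.9892165  -0.00267997]
```

View pics/w2z.png

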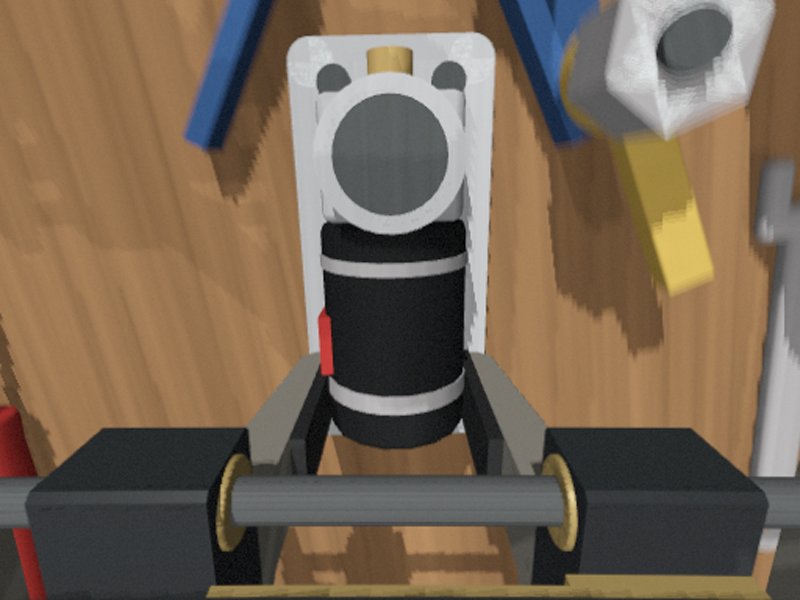

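The compressor is square in the mouth: nose mid column 391, flare mid column 387, so about 1.4 mm to the right. I shift it left and slide in.

```bash

python3 -m handwheel '[[[0,0,0],[0.012,-0.0005,0],-1],[[0,0,0],[0.012,-0.0005,0],-1],[[0,0,0],[0.012,-0.0002,0],-1],[[0,0,0],[0.012,0,0],-1],[[0,0,0],[0.012,0,0],-1]]'
python3 -m handwheel '[[[0,0,0],[0.008,0,0],-1],[[0,0,0],[0.008,0,0],-1],[[0,0,0],[0.008,0,0],-1],[[0,0,0],[0.006,0,0],-1],[[0,0,0],[0,0,0],-1]]'
```

```text
time: 6.5
tcp_pos: [0.5591, 0.0492, 0.0223]
tcp_rot: [[0.149, 0.989, -0.0], [0.989, -0.149, -0.004], [-0.004, 0.0, -1.0]]
ft_force: [-1.4, -7.6, 3.1]
width: 0.515
finger_force: 25.4
time: 7.12
tcp_pos: [0.5636, 0.0794, 0.0223]
tcp_rot: [[0.149, 0.989, -0.0], [0.989, -0.149, -0.002], [-0.002, 0.0, -1.0]]
ft_force: [-0.7, -4.6, 3.7]
width: 0.519
finger_force: 25.4
```

```bash

python3 -m handwheel '[[[0,0,0],[0.006,0,0],-1],[[0,0,0],[0.006,0,0],-1],[[0,0,0],[0.006,0,0],-1],[[0,0,0],[0.004,0,0],-1],[[0,0,0],[0,0,0],-1]]'
python3 - <<'E'
from h import *
import json
s=get_state();im=camera("wrist");cv2.imwrite("pics/w3.png",im[:,:,::-1])
json.dump({k:np.array(s[k]).tolist() for k in('tcp_pos','tcp_rot')},open('w3.json','w'))
a=cv2.resize(im[:300,:,::-1],(800,469),interpolation=cv2.INTER_CUBIC);cv2.imwrite("pics/w3z.png",a)
E
```

```text
time: 7.75
tcp_pos: [0.5669, 0.101, 0.0223]
tcp_rot: [[0.149, 0.989, -0.0], [0.989, -0.149, -0.002], [-0.002, 0.0, -1.0]]
ft_force: [-0.1, -6.0, 4.6]
width: 0.515
finger_force: 25.4
```

View pics/w3z.png

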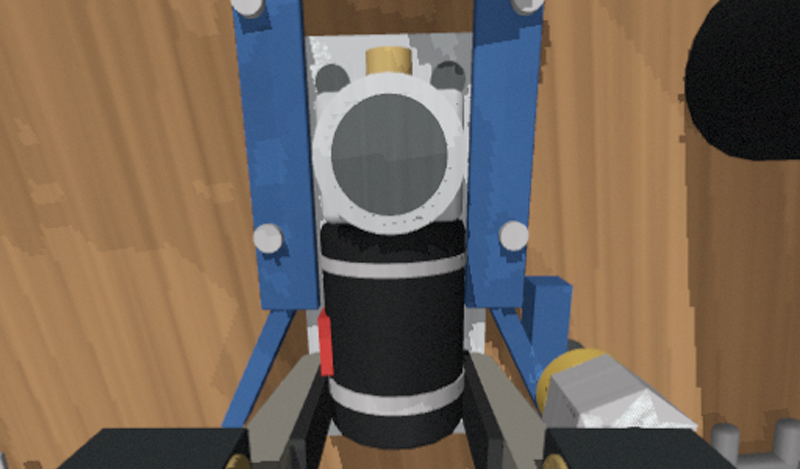

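The foot is under both lips, centred between rails (lip ends at row 307). I compute how far it still has to go, then release, back off and push from behind.

```bash
python3 - <<'E'
from h import *
import json
s={k:np.array(v) for k,v in json.load(open('w3.json')).items()}
w=lambda x,y:(x*.64-.2,y*.64-.2)
k=fit([('wrist',(-48,28,21),w(318,308)),('wrist',(-48,-28,21),w(469,308)),('wrist',(-48,38,21),w(262,308)) if 0 else ('wrist',(-48,28,21),w(318,308))],[.576,.172,1.422],s)
R=np.array([[np.cos(k[2]),np.sin(k[2])],[-np.sin(k[2]),np.cos(k[2])]])
th=np.arctan2(s['tcp_rot'][1,0],s['tcp_rot'][0,0])
print('tcp in cradle',R@(s['tcp_pos'][:2]-k[:2]),th-k[2])
c=fit([('wrist',(29,0,66),w(389,154)),('wrist',(70,0,12),w(389,37))],[.57,.15,1.42],s);print('comp in cradle',R@(c-k)[:2],(c-k)[2])
E
python3 -m handwheel '[[[0,0,0],[0,0,0],0.3],[[0,0,0],[0,0,0],0.3],[[0,0,0],[0,0,0],0.3],[[0,0,0],[0,0,-0.01],0.3],[[0,0,0],[0,0,-0.03],0.3]]'
python3 -m handwheel '[[[0,0,0],[0,0,-0.02],0.3],[[0,0,0],[-0.02,0,0],-0.5],[[0,0,0],[-0.03,0,0],-0.5],[[0,0,0],[0,0,0.03],-0.5],[[0,0,0],[0,0,0.035],-0.5]]'

```

```text
pose [0.5768 0.1738 1.4217] res [[0.5, -0.0], [-2.1, -0.0], [0.5, -0.0]]
tcp in cradle [-0.07341666 -0.00100403] -0.00048657869679491483
pose [0.5737 0.1511 1.4384] res [[0.0, 1.1], [-0.0, -2.1]]
comp in cradle [-0.02285947 -0.00025389] 0.01675848454746487
time: 8.43
tcp_pos: [0.5651, 0.1028, 0.061]
tcp_rot: [[0.149, 0.989, -0.004], [0.989, -0.149, 0.0], [-0.0, -0.004, -1.0]]
ft_force: [0.6, 1.1, 0.5]
width: 0.652
finger_force: 0.0
time: 9.05
tcp_pos: [0.559, 0.0516, 0.0157]
tcp_rot: [[0.15, 0.989, 0.001], [0.989, -0.15, -0.0], [-0.0, 0.001, -1.0]]
ft_force: [0.5, 0.3, -0.6]
width: 0.255
finger_force: 0.0
```

```bash

python3 -m handwheel '[[[0,0,0],[0.006,0,0],-0.5],[[0,0,0],[0.006,0,0],-0.5],[[0,0,0],[0.006,0,0],-0.5],[[0,0,0],[0.006,0,0],-0.5],[[0,0,0],[0.006,0,0],-0.5]]'
python3 -m handwheel '[[[0,0,0],[0.002,0,0],-0.5],[[0,0,0],[0.002,0,0],-0.5],[[0,0,0],[0.002,0,0],-0.5],[[0,0,0],[0.002,0,0],-0.5],[[0,0,0],[0,0,0],-0.5]]'
```

```text
time: 9.68
tcp_pos: [0.5646, 0.0814, 0.0182]
tcp_rot: [[0.147, 0.989, 0.002], [0.989, -0.147, -0.004], [-0.004, 0.002, -1.0]]
ft_force: [-3.0, -8.2, 2.2]
width: 0.248
finger_force: 4.2
time: 10.3
tcp_pos: [0.5658, 0.0893, 0.0182]
tcp_rot: [[0.147, 0.989, 0.002], [0.989, -0.147, -0.004], [-0.003, 0.002, -1.0]]
ft_force: [-1.5, -7.1, 4.1]
width: 0.252
finger_force: 3.8
```

```bash

python3 -m handwheel '[[[0,0,0],[0.001,0,0],-0.5],[[0,0,0],[0.001,0,0],-0.5],[[0,0,0],[0.001,0,0],-0.5],[[0,0,0],[0.001,0,0],-0.5],[[0,0,0],[0,0,0],-0.5]]'
python3 -m handwheel '[[[0,0,0],[0.001,0,0],-0.5],[[0,0,0],[0.001,0,0],-0.5],[[0,0,0],[0.001,0,0],-0.5],[[0,0,0],[0,0,0],-0.5],[[0,0,0],[0,0,0],-0.5]]'
```

```text
time: 10.92
tcp_pos: [0.5664, 0.093, 0.0182]
tcp_rot: [[0.147, 0.989, 0.002], [0.989, -0.147, -0.004], [-0.004, 0.002, -1.0]]
ft_force: [-1.3, -7.9, 4.3]
width: 0.25
finger_force: 4.1
time: 11.55
tcp_pos: [0.5667, 0.095, 0.0182]
tcp_rot: [[0.147, 0.989, 0.001], [0.989, -0.147, -0.006], [-0.005, 0.002, -1.0]]
ft_force: [-3.0, -11.8, 4.9]
width: 0.249
finger_force: 6.0
```

```bash

python3 -m handwheel '[[[0,0,0],[0.001,0,0],-0.5],[[0,0,0],[0.001,0,0],-0.5],[[0,0,0],[0.001,0,0],-0.5],[[0,0,0],[0,0,0],-0.5],[[0,0,0],[0,0,0],-0.5]]'
```

```text
time: 12.18
tcp_pos: [0.5667, 0.0951, 0.0182]
tcp_rot: [[0.146, 0.989, -0.001], [0.989, -0.146, -0.01], [-0.01, 0.001, -1.0]]
ft_force: [-4.8, -21.7, 7.2]
width: 0.247
finger_force: 11.3
```

The compressor hit the back stop: force rises to 22 N with no more travel. I back off, rise and turn the hand for the nut. The yellow can is 98 mm from the nut axis, so I will turn in short bites with the gripper body kept away from it.

```bash

python3 -m handwheel '[[[0,0,0],[-0.015,0,0],-0.5],[[0,0,0],[-0.02,0,-0.02],-0.5],[[0,0,0],[0,0,-0.06],-0.5],[[0,0,0],[0,0,-0.06],-0.5],[[0,0,0],[0,0,-0.05],-0.5]]' > /dev/null
python3 -m handwheel '[[[0,0,-0.167],[0,0,0],0.25],[[0,0,-0.167],[0,0,0],0.25],[[0,0,-0.167],[0,0,0],0.25],[[0,0,-0.167],[0,0,0],0.25],[[0,0,-0.167],[0,0,0],0.25]]' > /dev/null
python3 -m handwheel '[[[0,0,-0.167],[0,0,0],0.25],[[0,0,-0.167],[0,0,0],0.25],[[0,0,-0.167],[0,0,0],0.25],[[0,0,-0.167],[0,0,0],0.25],[[0,0,-0.167],[0,0,0],0.25]]' > /dev/null
python3 -m handwheel '[[[0,0,-0.167],[0,0,0],0.25],[[0,0,-0.167],[0,0,0],0.25],[[0,0,-0.167],[0,0,0],0.25],[[0,0,-0.167],[0,0,0],0.25],[[0,0,-0.167],[0,0,0],0.25]]'
cat > n.py <<'E'
from h import *
import json
# nut centre from w2/w1 pictures (z .064) 
for f,uv in(('w1',(441,173)),('w2',(695,38))):
    s={k:np.array(v) for k,v in json.load(open(f+'.json')).items()}
    r=least_squares(lambda p:proj([p[0],p[1],.064],'wrist',s)[0]-np.array(uv)*.64+.2,[.638,.08]).x
    t=least_squares(lambda a:proj([r[0]+.074*np.cos(a[0]),r[1]+.074*np.sin(a[0]),.0355],'wrist',s)[0]-np.array({'w1':(490,241),'w2':(693,278)}[f])*.64,[-1.3])
    print(f,'nut',r,'arm',t.x)
s=get_state();print('q',np.round(s['q'],2),'th',np.arctan2(s['tcp_rot'][1,0],s['tcp_rot'][0,0])%6.283)
print('delta tool',s['tcp_rot'].T@(np.r_[r,.042]-s['tcp_pos']))
print('delta tool post(cradle)',s['tcp_rot'].T@(np.r_[.638,.0827,.042]-s['tcp_pos']))
E
python3 n.py
```

```text
time: 14.68
tcp_pos: [0.5613, 0.0665, 0.2073]
tcp_rot: [[-0.703, -0.711, 0.001], [-0.711, 0.703, 0.0], [-0.001, -0.0, -1.0]]
ft_force: [-0.9, 0.0, 0.4]
width: 0.622
finger_force: 0.0
w1 nut [0.63930594 0.08248124] arm [-1.31236198]
w2 nut [0.63829868 0.08714238] arm [-1.3066647]
q [-0.1   0.14  1.63  0.    1.37 -2.46] th 3.9321443325231584
delta tool [-0.06865285 -0.04019977  0.16535369]
delta tool post(cradle) [-0.06528482 -0.04311187  0.16535114]
```

```bash

python3 -m handwheel '[[[0,0,0],[-0.0335,-0.021,0.01],0.25],[[0,0,0],[-0.0335,-0.021,0.01],0.25],[[0,0,0],[0,0,0.05],0.25],[[0,0,0],[0,0,0.05],0.25],[[0,0,0],[0,0,0.045],0.25]]'
python3 -m handwheel '[[[0,0,0],[0,0,0],-1],[[0,0,0],[0,0,0],-1],[[0,0,0],[0,0,0],-1],[[0,0,0],[0,0,0],-1],[[0,0,0],[0,0,0],-1]]' 35
```

```text
time: 15.3
tcp_pos: [0.6382, 0.0842, 0.0404]
tcp_rot: [[-0.707, -0.707, 0.0], [-0.707, 0.707, 0.001], [-0.001, 0.0, -1.0]]
ft_force: [0.2, 0.9, -0.4]
width: 0.624
finger_force: 0.0
time: 15.92
tcp_pos: [0.6383, 0.0844, 0.0429]
tcp_rot: [[-0.707, -0.707, 0.0], [-0.707, 0.707, 0.001], [-0.001, 0.0, -1.0]]
ft_force: [-4.8, 3.6, 2.2]
width: 0.428
finger_force: 35.0
```

```bash

python3 -m handwheel '[[[0,0,0.1],[0,0,0],-1],[[0,0,0.15],[0,0,0],-1],[[0,0,0.15],[0,0,0],-1],[[0,0,0.15],[0,0,0],-1],[[0,0,0.15],[0,0,0],-1]]'
python3 - <<'E'
from h import *
print(get_state()['ft_torque'],get_state()['width'])
im=camera("side")[140:230,190:310,::-1];im2=camera("scene")[165:240,240:340,::-1]
cv2.imwrite("pics/s4.png",np.hstack([cv2.resize(im,(400,300),interpolation=cv2.INTER_CUBIC),cv2.resize(im2,(400,300),interpolation=cv2.INTER_CUBIC)]))
E
```

```text
time: 16.55
tcp_pos: [0.6385, 0.0839, 0.0429]
tcp_rot: [[-0.997, -0.08, 0.001], [-0.08, 0.997, 0.0], [-0.001, -0.0, -1.0]]
ft_force: [-3.1, 2.7, 2.2]
width: 0.432
finger_force: 35.0
[0.0703479  0.58509822 0.05407342] 0.4322977061156356
```

View pics/s4.png

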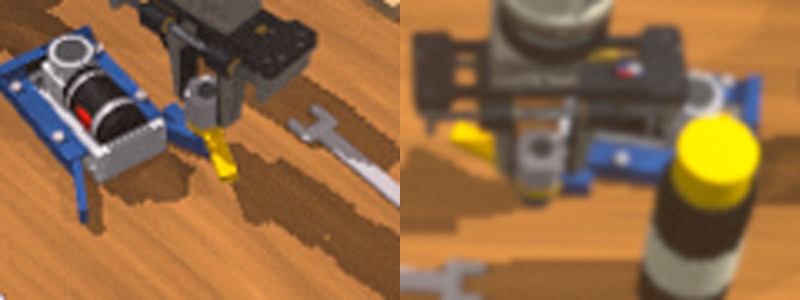

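The nut and arm turned with the gripper; the arm now points at side crop (228,178) and the compressor sits still. I regrip 60° back, without lifting.

```bash

python3 -m handwheel '[[[0,0,0],[0,0,0],0.25],[[0,0,0],[0,0,0],0.25],[[0,0,0],[0,0,0],0.25],[[0,0,-0.15],[0,0,0],0.25],[[0,0,-0.15],[0,0,0],0.25]]' >/dev/null
python3 -m handwheel '[[[0,0,-0.15],[0,0,0],0.25],[[0,0,-0.15],[0,0,0],0.25],[[0,0,-0.15],[0,0,0],0.25],[[0,0,-0.15],[0,0,0],0.25],[[0,0,-0.147],[0,0,0],0.25]]'
python3 -m handwheel '[[[0,0,0],[0,0,0],-1],[[0,0,0],[0,0,0],-1],[[0,0,0],[0,0,0],-1],[[0,0,0],[0,0,0],-1],[[0,0,0],[0,0,0],-1]]' 35
python3 -m handwheel '[[[0,0,0.1],[0,0,0],-1],[[0,0,0.17],[0,0,0],-1],[[0,0,0.17],[0,0,0],-1],[[0,0,0.17],[0,0,0],-1],[[0,0,0.17],[0,0,0],-1]]'
```

```text
time: 17.9
tcp_pos: [0.6384, 0.0835, 0.0416]
tcp_rot: [[-0.42, -0.907, 0.0], [-0.907, 0.42, -0.0], [0.0, -0.0, -1.0]]
ft_force: [0.2, -0.2, 0.2]
width: 0.629
finger_force: 0.0
time: 18.52
tcp_pos: [0.6377, 0.0838, 0.0415]
tcp_rot: [[-0.425, -0.905, -0.001], [-0.905, 0.425, 0.0], [0.0, 0.001, -1.0]]
ft_force: [-4.4, 1.3, 3.7]
width: 0.431
finger_force: 35.0
time: 19.15
tcp_pos: [0.6377, 0.0839, 0.0415]
tcp_rot: [[-0.941, -0.339, -0.001], [-0.339, 0.941, 0.0], [0.001, 0.001, -1.0]]
ft_force: [-3.4, 1.1, 3.1]
width: 0.435
finger_force: 35.0
```

```bash

python3 -m handwheel '[[[0,0,0.1],[0,0,0],-1],[[0,0,0.1],[0,0,0],-1],[[0,0,0],[0,0,0],0.25],[[0,0,0],[0,0,0],0.25],[[0,0,0],[0,0,0],0.25]]' 
python3 -m handwheel '[[[0,0,-0.15],[0,0,0],0.25],[[0,0,-0.15],[0,0,0],0.25],[[0,0,-0.15],[0,0,0],0.25],[[0,0,-0.15],[0,0,0],0.25],[[0,0,-0.15],[0,0,0],0.25]]'>/dev/null
python3 -m handwheel '[[[0,0,-0.15],[0,0,0],0.25],[[0,0,-0.147],[0,0,0],0.25],[[0,0,0],[0,0,0],-1],[[0,0,0],[0,0,0],-1],[[0,0,0],[0,0,0],-1]]' 35
python3 -m handwheel '[[[0,0,0],[0,0,0],-1],[[0,0,0],[0,0,0],-1],[[0,0,0.07],[0,0,0],-1],[[0,0,0.07],[0,0,0],-1],[[0,0,0.06],[0,0,0],-1]]'
python3 - <<'E'
from h import *
print(get_state()['ft_torque'],get_state()['q'][5])
E
```

```text
time: 19.77
tcp_pos: [0.6386, 0.0835, 0.0417]
tcp_rot: [[-0.988, -0.152, 0.001], [-0.152, 0.988, -0.0], [-0.001, -0.0, -1.0]]
ft_force: [-0.4, -0.5, -0.7]
width: 0.626
finger_force: 0.0
time: 21.02
tcp_pos: [0.6377, 0.0839, 0.0416]
tcp_rot: [[-0.365, -0.931, -0.001], [-0.931, 0.365, 0.0], [0.0, 0.001, -1.0]]
ft_force: [-2.5, 0.6, 2.0]
width: 0.435
finger_force: 35.0
time: 21.65
tcp_pos: [0.6377, 0.0839, 0.0416]
tcp_rot: [[-0.543, -0.84, -0.001], [-0.84, 0.543, 0.0], [0.0, 0.001, -1.0]]
ft_force: [-4.6, 1.5, 2.8]
width: 0.432
finger_force: 35.0
[0.28444334 0.81789393 0.08965041] -2.624299841525958
```

```bash

for i in 1; do python3 -m handwheel '[[[0,0,0.04],[0,0,0],-1],[[0,0,0.04],[0,0,0],-1],[[0,0,0],[0,0,0],-1],[[0,0,0],[0,0,0],-1],[[0,0,0],[0,0,0],-1]]'; done | grep -A1 rot
python3 -c "
from station import *;print(get_state()['ft_torque'])"
python3 -m handwheel '[[[0,0,0.04],[0,0,0],-1],[[0,0,0.04],[0,0,0],-1],[[0,0,0],[0,0,0],-1],[[0,0,0],[0,0,0],-1],[[0,0,0],[0,0,0],-1]]'
python3 -c "
from station import *;print(get_state()['ft_torque'])"
```

```text
tcp_rot: [[-0.605, -0.796, -0.001], [-0.796, 0.605, -0.0], [0.001, 0.001, -1.0]]
ft_force: [-5.0, 0.9, 3.9]
[0.33927895 0.99855327 0.97451595]
time: 22.9
tcp_pos: [0.6371, 0.0832, 0.0415]
tcp_rot: [[-0.667, -0.745, -0.003], [-0.745, 0.667, -0.001], [0.003, 0.001, -1.0]]
ft_force: [-8.1, -0.7, 5.7]
width: 0.43
finger_force: 35.0
[-0.09695836  1.4227539   0.97467739]
```

The torque jumped to 0.97 N m, so the clamp is at its hard stop. I release, lift and check.

```bash

python3 -m handwheel '[[[0,0,0],[0,0,0],0.25],[[0,0,0],[0,0,0],0.25],[[0,0,0],[0,0,0],0.25],[[0,0,0],[0,0,-0.03],0.25],[[0,0,0],[0,0,-0.05],0.25]]' >/dev/null
python3 -m handwheel '[[[0,0,0],[0,0,-0.06],0.25],[[0,0,0],[0,0,-0.06],0.25],[[0,0,0],[0.06,0,0],0.25],[[0,0,0],[0.06,0,0],0.25],[[0,0,0],[0.06,0,0],0.25]]'
python3 - <<'E'
from h import *
a=camera("side")[140:230,190:310,::-1]; s=get_state(); b=camera("wrist")[:,:,::-1]
cv2.imwrite("pics/f.png",np.hstack([cv2.resize(a,(400,300),interpolation=cv2.INTER_CUBIC),cv2.resize(b,(400,300))]))
k=[.5768,.1738,1.4217]
p=loc(np.array([[-81,0,35.5],[-81,-74,64],[-70,36,36],[-70,-36,36],[29,0,66]])/1000,k)
print((proj(p,'side')-[190,140])*[400/120,300/90])
E
```

```text
time: 24.15
tcp_pos: [0.5169, -0.0514, 0.2419]
tcp_rot: [[-0.668, -0.744, 0.001], [-0.744, 0.668, -0.001], [-0.0, -0.002, -1.0]]
ft_force: [-0.9, -0.8, 0.6]
width: 0.62
finger_force: 0.0
[[136.55603496 147.06410446]
 [206.93494453  90.14870341]
 [ 94.69588792 156.16224448]
 [164.21065321 121.95267936]
 [ 69.66639173  48.37057364]]
```

View pics/f.png

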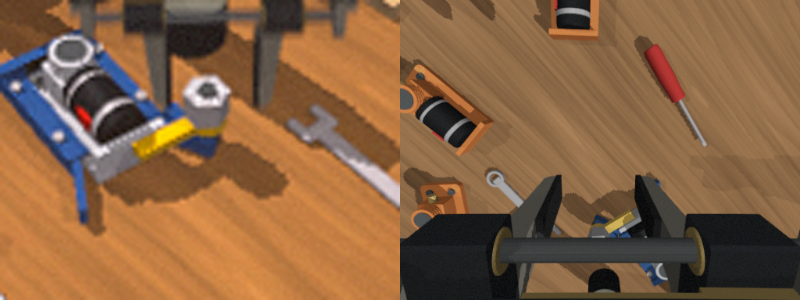

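The arm lies across behind the end plate. Its tip is at (138,155) against a predicted (137,147), and the head is at (70,48), as it should be at home. The gripper is clear, so I hand in.

```bash
python3 -c "
from station import *;print(sign_off())"
```

```text
the job is handed in; nothing more can be done
None
```

The compressor is home against the back stop, the clamp is turned to its hard stop across behind it, and the job is handed in at about 24 s; the sign-off returned no verdict.

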